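Check a centrifuge sleeve with a double-ended plug gauge

TASK

Check the bore of the orange centrifuge sleeve clamped in the fixture with the plug gauge: push the gauge's longer, thinner go end into the bore until you feel its shoulder rest against the sleeve with a light push, and draw it out again. Then set the short, thick no-go end squarely against a mouth of the sleeve, in line with the bore, and press it lightly and steadily for half a second (5 to 15 N for both pushes, never above 30 N) to confirm that it will not enter. Lay the gauge back in its cradle the same way as it lay, let go of it, and leave the cup, dish and dropper bottle undisturbed.

Things in the scene. Friction and masses are not known exactly. Their poses are not given: they have to be found in the camera images.
- gauge: Double-ended steel plug gauge, 160 mm long, about 0.35 kg. Origin on its axis at the middle of the handle; x runs along the axis towards the go end. Handle: 24 mm diameter, x = -36 to 36 mm, dark knurl rings, a green ring by the go end, a red one by the no-go end. A collar of 40 mm diameter, 6 mm thick, ends the handle on both sides (steel at the go end, red at the no-go end).
- go_tip (a point): Centre of the face of the gauge's go end, at x = +90 mm of the gauge. Go end: 28 mm diameter, 48 mm long (x = 42 to 90 mm), with a 3 mm tapered nose. The collar face at x = 42 mm is the shoulder.
- shoulder: The steel collar of the gauge beside the go end, 40 mm diameter, 6 mm thick. Origin at the centre of the face turned to the go end, which is the shoulder, at x = +42 mm of the gauge; same axes as the gauge.
- nogo_end: The no-go end of the gauge, a steel cylinder of 34 mm diameter and 28 mm length. Origin at the centre of its flat outer face, at x = -70 mm of the gauge; same axes as the gauge.
- fixture: Rigid aluminium clamp fixture fixed to the worktop, holding an orange plastic sleeve (46 mm outside diameter, 40 mm long, gripped tight, does not slip below 30 N). Base 62 x 104 x 10 mm; clamp 20 mm wide along x, highest point (its strap) 88 mm above the worktop. Origin on the worktop under the middle of the clamp; x runs level along the bore.
- bore (a point): Point on the bore axis at the middle of the clamp, 62 mm above the worktop; x along the level axis. Bore: 30 mm diameter, right through, open and free at both ends, which serve equally. The sleeve sits up to 8 mm off the clamp's middle along x, either way, and this is not reported: its mouths lie at x = -28 to -12 and, 40 mm on, +12 to +28 mm.
- cradle: Grey cradle for the gauge, fixed to the worktop: base 160 x 64 x 10 mm and two V-notched posts 12 mm thick, at x = +66 mm (under the go end) and -56 mm (under the no-go end). Origin on the worktop under its middle; x towards the go end. The notches' lips stay below the gauge's axis; the handle between the posts is free all round.
- seat (a point): Where the middle of the gauge's handle belongs in the cradle, 58 mm above the worktop; x towards the go end.
- cup: Bystander: white plastic sample cup with a yellow lid, 58 mm wide, 63 mm high; origin at the centre of its underside.
- dish: Bystander: flat clear petri dish, 59 mm wide, 15 mm high; origin at the centre of its underside.
- dropper: Bystander: white dropper bottle with a blue cap, 26 mm wide, 82 mm high; origin at the centre of its underside.
Things that resemble listed ones, but are neither listed nor needed, are in the scene too. Leave any turquoise look-alike of the gauge alone.

How it is judged:
On the way, in this order (a step that is already met when the one before it is completed fails the run):
1. the go end is fully in the bore and its shoulder bears on the sleeve with more than 2 N (contact force between shoulder and fixture above 2 N and distance between shoulder and bore below 0.031 m and distance between go_tip and bore below 0.041 m and angle between the x axis of gauge and the x axis of bore, either way round below 0.12 rad), for 0.15 s.
2. the no-go end is pressed squarely on a mouth of the sleeve with more than 3 N, within 4 mm of the bore axis, and does not enter (contact force between nogo_end and fixture above 3 N and distance between nogo_end and bore between 0.01 and 0.031 m and y of nogo_end in the frame of bore between -0.004 and 0.004 m and z of nogo_end in the frame of bore between -0.004 and 0.004 m and distance between gauge and bore above 0.08 m and angle between the x axis of gauge and the x axis of bore, either way round below 0.12 rad), for 0.3 s.
At the end, for the whole second after the job is handed in: The gauge lies at rest in both notches of the cradle, go end to the same side as at the start, its middle within 16 mm along and 4 mm in height of the seat, in line within 0.06 rad (horizontal distance between gauge and seat below 0.016 m and z of gauge in the frame of seat between -0.004 and 0.004 m and angle between the x axis of gauge and the x axis of seat, either way round below 0.06 rad and x of go_tip in the frame of seat above 0.05 m and contact force between gauge and cradle above 0.5 N and linear speed of gauge below 0.02 m/s); the robot touches nothing.
It fails at once if the gauge is forced against the fixture or its sleeve with more than 30 N (contact force between gauge and fixture above 30 N).
It fails at once if the cup is moved more than 20 mm (distance of cup from where it was at the start of the episode above 0.02 m).
It fails at once if the dish is moved more than 20 mm (distance of dish from where it was at the start of the episode above 0.02 m).
It fails at once if the dropper bottle is moved more than 20 mm (distance of dropper from where it was at the start of the episode above 0.02 m).
It also fails if it takes over 61 s, if anything falls off the work surface, if the arm or the gripper's body presses on something with over 40 N, if the wrist force passes 120 N, or if a joint passes its speed limit or range.

ROBOT

A 6-joint arm with a two-finger parallel gripper is mounted at the origin on a cart in front of the work surface, level with it; the furniture and walls round the work are solid. World frame = base frame: x ahead of the robot, y to its left, z up, the work surface at z = 0. Lengths are in m, angles in rad, forces in N, time in s.
With the tool pointing down it reaches from about 0.325 to 0.9 m from the base axis. Payload 6.1 kg.
Tool frame: the origin (TCP) lies between the finger pads; the fingertips stand 25 mm ahead of it and the grasp point (between the pads) lies 6 mm ahead of it; z points along the fingers, y is the line along which they close (so a half turn about z gives the same grasp; the last joint's range is limited). The gripper opens to 87 mm and grips with 3 to 60 N. Pads are 19 mm wide; open, the fingers measure 117 mm over their backs; the gripper's body (75 mm by 190 mm) begins 51 mm behind the grasp point.
Start: joints at [1.086, 0.22, 1.526, -0, 1.395, -0.126], TCP at [0.219, 0.585, 0.248] pointing down, gripper open.
Joint ranges: [-2.98, 2.98], [-0.91, 2.08], [0.09, 2.57], [-1.24, 4.39], [0.2, 2.65], [-2.68, 2.68]. Speed limits (rad/s): [2.57, 2.57, 3.01, 3.14, 3.14, 3.14].

INTERFACE

Orientations are given as a rotation vector (axis times angle).
In Python, from rig import status, vision, job gives the robot as it stands. The module is installed in compiled form; this text tells all that it offers.
- The arm moves only by the tool apply_moves, never from a script. Its argument "targets" is one flat list of numbers, 7 for each row, row after row: the opening, from -1 (shut) to 1 (fully open), so that 0 is half open, then the shift along the tool's x, y, z normalised to -1 to 1, where 1 is 30 cm, then the turn, a rotation vector about the tool's x, y, z normalised to -1 to 1, where 1 is pi rad. In form: [grip, tx, ty, tz, rx, ry, rz, grip, tx, ty, tz, rx, ry, rz, ...]. A call has exactly 5 rows; each row is the pose to reach, as a shift and turn from the pose commanded when the call began, along the tool's axes at that moment, turning the shorter way round; what a row does not reach only later rows make up. A row lasts 1/8 s, in which the tool goes at most 62.5 mm and 10.7 degrees, less where a joint would pass 70% of its speed; a pose out of reach is approached as far as the arm can. A call with a number of a shift or a turn outside -1 to 1 is refused whole. A call with a gripper value outside its range is refused whole. The fingers move at their own pace and stop on an object; the grip force is fixed at half the most. Time passes only in rows, so rows that repeat a pose let the fingers close, or fill a call up. It gives the time, the measured TCP pose, the force, the opening and the grip force at its end, in the units of the state.
- status.observe(): the state, without advancing time (a new reading comes with each control period).
- vision.capture(name): name is "scene" or "top"; returns a dict with "image" (384x512x3 uint8, red, green, blue), "range_z" (384x512 float32, m along the optical axis (not along the pixel's ray), 0 where there is no reading), "vfov" (degrees; the focal length in pixels is half the picture's height over the tangent of half this angle, whatever the lens; pixels are square), "cx", "cy" (the principal point, pixels), "world_to_cam" (4x4, takes a point from world to camera coordinates). Camera axes: x right, y up, looking along -z (the intrinsics and any distortion apply to the point x, -y, -z); pixel columns grow to the right and rows downward; lengths in m; the calibration is good to about 2 mm. A picture is of the moment at which its call begins.
- job.job_done(): hands the job in; it is judged then, once.
Trained networks look in a picture, given as the dict that the camera call returned (one of the last four; its "shot" number tells which), for a name from the list of things; names that differ only in an ending like _2 or _b are one class to them, and where a whole thing is asked for, a point or a joint stands for the part that bears it (a point fixed in the world has none). Each returns a list of dicts, best first, with "p" (0 to 1); they miss things now and then, are a little off and sometimes report something else, mostly with a low value. They report only what shows in the picture. A call takes as long as a camera call. They do not tell look-alikes from the thing itself.
- vision.boxes_of(label, picture): "centre" ([row, column] in pixels, amid what is visible of it).
- vision.landmark_of(label, picture): "centre" ([row, column] in pixels: a listed point, or the origin of a listed thing).
The state is a dict: "time_s": time; "joint_pos": joint angles; "qvel": joint speeds; "tau": joint torques, N m; "tcp_pos": TCP position; "eef_rot": TCP orientation; "wrist_force": force on the tool from outside, world axes, zero at the start; "moment": the same for the moment, N m; "grip_width": finger opening in m; "grasp_force": force on a finger pad.
Only numpy, scipy, OpenCV 4.12 (cv2) and the standard library are available. Lean on these libraries where they do the work, as an engineer would, in place of code of your own. Each camera call takes 0.05 s, during which the arm holds its last target. There are 200 camera calls.

## Working session

There is one attempt and no reset: what is moved stays moved. The work goes in short steps, Python scripts to look and compute and a tool call to move; the robot and the scene stay as the last step left them, time stands still between calls to the robot, and variables do not carry over. Pictures are saved under pics/ and viewed, at most 10 in all, crops included, and the job is handed in when it is done.

Besides the shell and the picture viewer there is one more tool, called after "Request:" as name(argument=value, ...), one argument or row to a line, values as JSON. apply_moves: Moves the arm, as the interface text tells. Scaled input: -1 to 1 covers 30 cm each way for a shift and pi rad each way for a turn. Its arguments: {"type":"object","properties":{"targets":{"type":"array"}},"required":["targets"]}

```bash
mkdir -p pics; cat > h.py <<'E'
import numpy as np, cv2, pickle
from rig import status, vision
from scipy.spatial.transform import Rotation as R
def cap(n,save=None):
    p=vision.capture(n)
    if save: cv2.imwrite('pics/'+save,p['image'][:,:,::-1])
    return p
def unproj(p,r,c,d):
    f=p['image'].shape[0]/2/np.tan(np.radians(p['vfov'])/2)
    X=np.stack([(c-p['cx'])/f*d,-(r-p['cy'])/f*d,-d,np.ones_like(d)],-1)
    return (X@np.linalg.inv(p['world_to_cam']).T)[...,:3]
def cloud(p):
    r,c=np.mgrid[:384,:512].astype(float)
    return unproj(p,r,c,p['range_z'].astype(float))
E
python3 - <<'E'
from h import *
for n in ('scene','top'):
    p=cap(n,n+'0.png'); C=cloud(p); pickle.dump(p,open(n+'0.pkl','wb'))
    print(n,{k:v for k,v in p.items() if k not in('image','range_z')})
    for l in ['gauge','go_tip','shoulder','nogo_end','fixture','bore','cradle','seat','cup','dish','dropper']:
        for d in vision.landmark_of(l,p)[:3]:
            r,c=d['centre']; i,j=min(max(int(r),0),383),min(max(int(c),0),511)
            print(l,round(d['p'],2),np.round([r,c]),C[i,j].round(3))
print(status.observe())
E
```

```text
scene {'vfov': 53.11469121130598, 'cx': 260.64699445850925, 'cy': 196.01538997976806, 'world_to_cam': array([[ 0.88442489, -0.46654872, -0.01117595, -0.48387427],
       [ 0.23204438,  0.418851  ,  0.87790617, -0.14874941],
       [-0.40490494, -0.77903539,  0.47870226, -1.10027196],
       [ 0.        ,  0.        ,  0.        ,  1.        ]]), 'shot': 1}
gauge 0.87 [219. 257.] [ 0.44  -0.175  0.061]
gauge 0.85 [276. 304.] [ 0.445 -0.416  0.029]
go_tip 0.78 [206. 247.] [ 0.449 -0.098  0.066]
go_tip 0.58 [303. 314.] [ 0.419 -0.502  0.023]
shoulder 0.61 [292. 305.] [ 0.422 -0.457  0.021]
shoulder 0.59 [207. 249.] [ 0.449 -0.112  0.066]
shoulder 0.38 [210. 255.] [ 0.449 -0.145  0.073]
nogo_end 0.61 [261. 296.] [ 0.457 -0.365  0.033]
nogo_end 0.53 [234. 270.] [ 0.441 -0.252  0.054]
fixture 0.85 [186. 210.] [0.436 0.192 0.009]
bore 0.86 [170. 206.] [0.418 0.179 0.079]
bore 0.17 [237. 258.] [ 0.435 -0.19   0.009]
cradle 0.61 [241. 262.] [ 0.425 -0.235  0.029]
seat 0.76 [223. 260.] [ 0.437 -0.199  0.062]
cup 0.66 [198. 283.] [ 0.617 -0.033  0.018]
dish 0.58 [212. 256.] [ 0.449 -0.151  0.06
[... 1421 characters left out ...]
1]
{'time_s': 1.2, 'joint_pos': array([ 1.08591028e+00,  2.20374396e-01,  1.52649829e+00, -1.26503503e-05,
        1.39470369e+00, -1.26094177e-01]), 'qvel': array([ 1.24355310e-03,  6.40246097e-05,  1.49861695e-03,  1.06810677e-03,
        1.42493547e-04, -3.16010452e-04]), 'tau': array([-3.38644140e-04, -4.94594514e+01, -3.87689459e+01,  7.00124167e-02,
        4.75221290e-02, -5.66116250e-05]), 'tcp_pos': array([0.21946539, 0.58519378, 0.24755442]), 'eef_rot': array([5.60564409e-01, 3.09115942e+00, 1.85007325e-05]), 'wrist_force': array([-0.14814874,  0.24635331,  0.79051833]), 'moment': array([ 0.04275354, -0.03008352,  0.06554149]), 'grasp_force': 0.0, 'grip_width': 0.08708162803485746}
```

```bash
python3 - <<'E'
import cv2
a=cv2.imread('pics/top0.png')[120:290,130:450]; cv2.imwrite('pics/topc.png',cv2.resize(a,None,fx=2.5,fy=2.5,interpolation=3))
E
```

```text
(no output)
```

View pics/scene0.png

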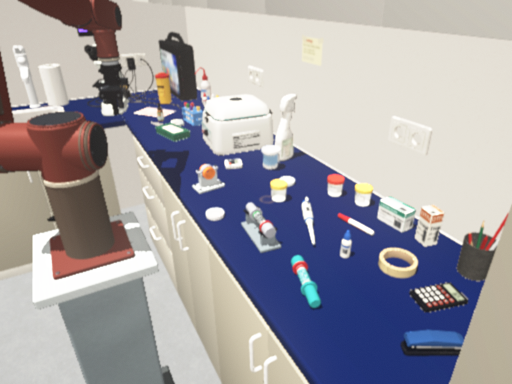

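View pics/topc.png

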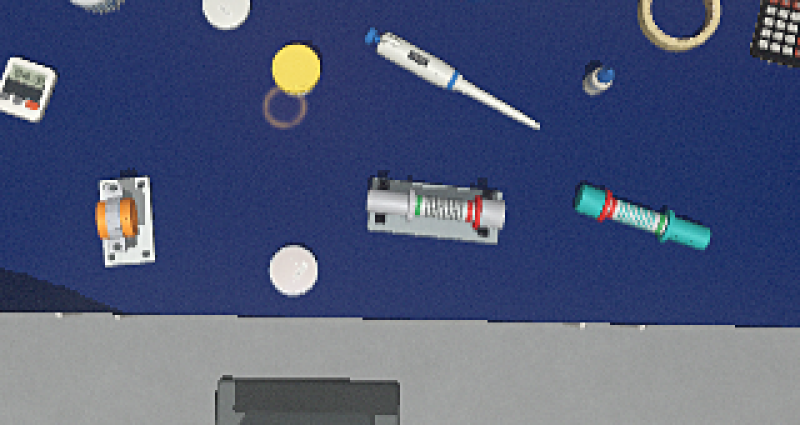

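Candidates for the gauge: the steel gauge in the grey cradle (top px 202,305; scene 219,257) and the turquoise look-alike (top 207,382; scene 276,304). The crop shows the steel one, green ring and long end to the left (+y), red collar to the right. I choose that one. The orange sleeve is at top (209,177), with its bore roughly along y.

```bash
cat >> h.py <<'E'
from scipy.optimize import least_squares
def fit(P,c0,yaw0,rad,slide=False,free_z=False):
    """axis fit: P points, returns x,y,z,yaw,bias ; rad(s)=radius at axial s (nan=ignore)"""
    def res(q):
        u=np.array([np.cos(q[2]),np.sin(q[2]),0]); d=P-[q[0],q[1],q[3] if free_z else c0[2]]
        s=d@u; e=np.linalg.norm(d-s[:,None]*u,axis=1)-rad(s)
        return np.where(np.abs(e)<.012,e,.012)
    o=least_squares(res,[c0[0],c0[1],yaw0,c0[2]],loss='soft_l1',f_scale=.0015,x_scale=[.01,.01,.05,.01],diff_step=1e-4)
    return o.x,np.median(np.abs(o.fun))
def grad(s):
    r=np.full(s.shape,.012); r[(abs(s)>.036)]=.020; r[s>.042]=.014; r[s<-.042]=.017; return r
def orange(p):
    h=cv2.cvtColor(p['image'],cv2.COLOR_RGB2HSV); return (h[...,0]>5)&(h[...,0]<22)&(h[...,1]>130)&(h[...,2]>90)
E
python3 - <<'E'
from h import *
A=[];B=[]
for n in('scene','top'):
    p=pickle.load(open(n+'0.pkl','rb')); C=cloud(p)
    g=C[(abs(C[...,0]-.452)<.06)&(abs(C[...,1]+.18)<.1)&(C[...,2]>.05)&(C[...,2]<.09)]
    s=C[orange(p)&(abs(C[...,0]-.43)<.06)&(abs(C[...,1]-.193)<.06)&(C[...,2]>.03)]
    print(n,len(g),len(s),g.min(0),g.max(0),s.min(0),s.max(0))
    A.append(g);B.append(s)
for k in ([0],[1],[0,1]):
    g=np.vstack([A[i] for i in k]);s=np.vstack([B[i] for i in k])
    for fz in(0,1):
        print(k,'gauge',fit(g,[.452,-.18,.058],1.5,grad,free_z=fz)); print('  sleeve',fit(s,[.43,.193,.062],1.5,lambda s:np.full(s.shape,.023),free_z=fz))
E
```

```text
scene 436 98 [ 0.4183403  -0.25532303  0.05003869] [ 0.47983055 -0.09328749  0.07747612] [0.40902905 0.17493795 0.04351645] [0.453139   0.21814014 0.08287918]
top 595 138 [ 0.42102071 -0.25338596  0.05091454] [ 0.48369984 -0.09317092  0.0839375 ] [0.41213245 0.17693278 0.04782744] [0.45685394 0.21952621 0.0901427 ]
[0] gauge (array([ 0.45103583, -0.17907661,  1.48116547,  0.058     ]), np.float64(0.001818581157505176))
  sleeve (array([0.43048486, 0.1747604 , 1.84893542, 0.062     ]), np.float64(0.0038145293425860417))
[0] gauge (array([ 0.45130963, -0.17011187,  1.48065453,  0.05645752]), np.float64(0.0014383021213258034))
  sleeve (array([0.45124213, 0.10120288, 1.81166312, 0.06680523]), np.float64(0.003101966478691067))
[1] gauge (array([ 0.45276538, -0.18460665,  1.47123147,  0.058     ]), np.float64(0.0018359087737156825))
  sleeve (array([0.45222367, 0.02322171, 1.67318896, 0.062     ]), np.float64(0.0017451920776779904))
[1] gauge (array([ 0.45317987, -0.1805057 ,  1.4715499 ,  0.05981155]), np.float64(0.0016156726826032954))
  sleeve (array([0.44703576, 0.0806835 , 1.67818578, 0.06332009]), np.float64(0.0016903206756173107))
[0, 1] gauge (array([ 0.45231385, -0.18062708,  1.45525314,  0.058     ]), np.float64(0.0020452742400353333))
  sleeve (array([0.43944497, 0.14253009, 1.70532213, 0.062     ]), np.float64(0.0033575445439253046))
[0, 1] gauge (array([ 0.45235523, -0.18072126,  1.47420233,  0.05874075]), np.float64(0.0019846242890623773))
  sleeve (array([0.44358287, 0.11448951, 1.70686965, 0.06422227]), np.float64(0.003031215075841835))
```

```bash
python3 - <<'E'
from h import *
for n in('scene','top'):
    p=pickle.load(open(n+'0.pkl','rb')); C=cloud(p)
    # rectify onto plane z=.010 using colour
    f=192/np.tan(np.radians(p['vfov'])/2)
    X,Y=np.meshgrid(np.arange(.36,.51,.0005),np.arange(.12,.27,.0005),indexing='ij')
    W=np.stack([X,Y,np.full_like(X,.010),np.ones_like(X)],-1)@p['world_to_cam'].T
    u=(p['cx']+f*W[...,0]/-W[...,2]).astype(np.float32); v=(p['cy']-f*W[...,1]/-W[...,2]).astype(np.float32)
    im=cv2.remap(p['image'],u,v,cv2.INTER_CUBIC)
    h=cv2.cvtColor(im,cv2.COLOR_RGB2HSV)
    m=((h[...,1]<110)&(h[...,2]>90)).astype(np.uint8)
    print(n,'rect',cv2.minAreaRect(np.argwhere(m)[:,::-1].astype(np.float32)))
    cv2.imwrite(f'pics/rect_{n}.png',im[::-1,::-1,::-1])
    # range-based sleeve: axis offset with yaw fixed
    s=C[orange(p)&(abs(C[...,0]-.43)<.04)&(abs(C[...,1]-.193)<.04)&(C[...,2]>.03)]
    for yaw in(1.58,1.6,1.63,1.66):
        def res(q):
            u=np.array([np.cos(yaw),np.sin(yaw),0]); d=s-[q[0],.195,.062]; t=d@u
            return np.linalg.norm(d-t[:,None]*u,axis=1)-.023
        o=least_squares(res,[.433],loss='soft_l1',f_scale=.0015); print(yaw,o.x,np.median(abs(o.fun)),o.cost)
a=cv2.imread('pics/rect_top.png');b=cv2.imread('pics/rect_scene.png');cv2.imwrite('pics/rect.png',cv2.resize(np.hstack([a,b]),(800,400)))
E
```

```text
scene rect ((170.0, 147.0), (258.0, 260.0), 90.0)
1.58 [0.42533901] 0.004105163658536403 0.0005358631973204465
1.6 [0.4252364] 0.0040143199181756 0.0005244740872554889
1.63 [0.42511155] 0.0038278537068647915 0.0005086229842941837
1.66 [0.42501262] 0.0037362370813371713 0.0004945450020911865
top rect ((163.514404296875, 144.96063232421875), (217.70375061035156, 144.0046844482422), 83.54118347167969)
1.58 [0.43475048] 0.0016801940586527436 0.00040715592176375297
1.6 [0.43472515] 0.0016340770369587185 0.0004017093212700811
1.63 [0.43468826] 0.0016898521539474194 0.00039573326041281935
1.66 [0.4346564] 0.0017036232213335778 0.0003925144247616693
```

View pics/rect.png

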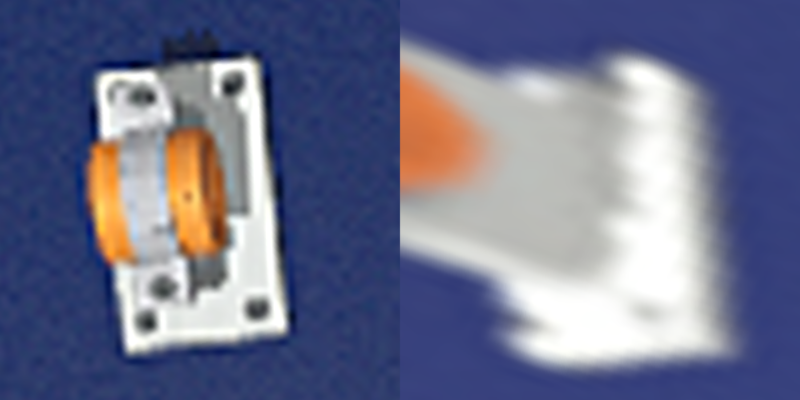

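Rectified top view: the base corners at (98,70), (258,57), (290,333) and (128,352) give fixture centre ≈ (0.434, 0.197) and bore yaw ≈ 1.68. The base measures about 60×106 mm, which fits. The gauge is at ≈ (0.4525, -0.183), yaw ≈ 1.474.

```bash
cat >> h.py <<'E'
def Rdown(psi): return np.array([[np.cos(psi),np.sin(psi),0],[np.sin(psi),-np.cos(psi),0],[0,0,-1]]).T @ np.eye(3)
def plan(xyz,psi,cmd=None):
    """numbers from commanded pose cmd=(xyz,psi) (default measured) to target"""
    o=status.observe()
    p,M=(o['tcp_pos'],R.from_rotvec(o['eef_rot']).as_matrix()) if cmd is None else (np.array(cmd[0]),Rdown(cmd[1]))
    print('shift',(M.T@(np.array(xyz)-p)/.3).round(4),'turn',(R.from_matrix(M.T@Rdown(psi)).as_rotvec()/np.pi).round(4))
def st():
    o=status.observe(); M=R.from_rotvec(o['eef_rot']).as_matrix()
    print('t',round(o['time_s'],2),'tcp',o['tcp_pos'].round(4),'psi',round(np.arctan2(M[1,0],M[0,0]),4),'tilt',M[2].round(4),'F',o['wrist_force'].round(1),'M',o['moment'].round(2),'w',round(o['grip_width'],4),'g',round(o['grasp_force'],1),'j',o['joint_pos'].round(2))
E
python3 -c "
from h import *
print(np.linalg.det(Rdown(1.4)),Rdown(1.474)); st(); plan([.4525,-.183,.248],1.474)"
```

```text
1.0 [[ 0.09664524  0.99531889  0.        ]
 [ 0.99531889 -0.09664524  0.        ]
 [ 0.          0.         -1.        ]]
t 1.2 tcp [0.2195 0.5852 0.2476] psi 2.7828 tilt [-0.  0. -1.] F [-0.1  0.2  0.8] M [ 0.04 -0.03  0.07] w 0.0871 g 0.0 j [ 1.09  0.22  1.53 -0.    1.39 -0.13]
shift [-1.6265e+00 -2.1248e+00 -1.5000e-03] turn [0.     0.     0.4166]
```

Request:
apply_moves(
  targets=[1,-0.12,-0.16,0,0,0,0.04,1,-0.24,-0.32,0,0,0,0.08,1,-0.36,-0.48,0,0,0,0.12,1,-0.48,-0.64,0,0,0,0.16,1,-0.6,-0.8,0,0,0,0.2],
)

```text
time_s: 1.82
tcp_pos: [0.304, 0.2956, 0.2478]
eef_rot: [1.493, 2.763, 0.001]
wrist_force: [1.3, -0.9, 0.5]
grip_width: 0.0868
grasp_force: 0.0
```

```bash
python3 -c "
from h import *
st(); plan([.4525,-.183,.248],1.474)"
```

```text
t 1.82 tcp [0.304  0.2956 0.2478] psi 2.151 tilt [-3.0e-04  1.1e-03 -1.0e+00] F [ 1.3 -0.9  0.5] M [-0.01 -0.02 -0.03] w 0.0868 g 0.0 j [ 0.59 -0.28  2.02 -0.    1.41  0.01]
shift [-1.6056e+00 -4.6050e-01 -8.0000e-04] turn [ 0.0004 -0.      0.2155]
```

Request:
apply_moves(
  targets=[1,-0.19,-0.05,0,0,0,0.04,1,-0.38,-0.11,0,0,0,0.08,1,-0.57,-0.16,0,0,0,0.12,1,-0.76,-0.22,0,0,0,0.16,1,-0.95,-0.27,0,0,0,0.21],
)

```text
time_s: 2.45
tcp_pos: [0.3935, 0.0128, 0.2481]
eef_rot: [2.309, 2.129, 0.002]
wrist_force: [1.2, 0.2, -0.7]
grip_width: 0.0872
grasp_force: 0.0
```

```bash
python3 -c "
from h import *
st(); plan([.4525,-.183,.2],1.474)"
```

```text
t 2.45 tcp [0.3935 0.0128 0.2481] psi 1.4896 tilt [ 0.      0.0019 -1.    ] F [ 1.2  0.2 -0.7] M [-0.1   0.04 -0.06] w 0.0872 g 0.0 j [-0.17 -0.37  2.08  0.    1.43 -0.09]
shift [-0.6347  0.2485  0.1607] turn [ 0.0006 -0.      0.005 ]
```

Request:
apply_moves(
  targets=[1,-0.17,0.06,0.03,0,0,0,1,-0.34,0.12,0.06,0,0,0,1,-0.5,0.18,0.1,0,0,0,1,-0.6,0.24,0.13,0,0,0,1,-0.6,0.24,0.13,0,0,0],
)

```text
time_s: 3.08
tcp_pos: [0.4512, -0.1719, 0.2077]
eef_rot: [-2.307, -2.131, 0.001]
wrist_force: [-1.1, -0.3, 0.0]
grip_width: 0.0867
grasp_force: 0.0
```

```bash
python3 - <<'E'
from h import *
st(); plan([.4525,-.183,.064],1.474)
p=cap('top','t1.png'); q=cap('scene','s1.png')
cv2.imwrite('pics/v1.png',np.hstack([cv2.resize(p['image'][130:280,230:400,::-1],(400,353)),cv2.resize(q['image'][140:290,180:350,::-1],(400,353))]))
E
```

```text
t 3.08 tcp [ 0.4512 -0.1719  0.2077] psi 1.4917 tilt [ 4.0e-04 -1.4e-03 -1.0e+00] F [-1.1 -0.3  0. ] M [-0.07  0.07  0.02] w 0.0867 g 0.0 j [-0.53 -0.09  1.93 -0.    1.3  -0.45]
shift [-0.0366  0.0078  0.4789] turn [-0.0004 -0.0001  0.0056]
```

View pics/v1.png

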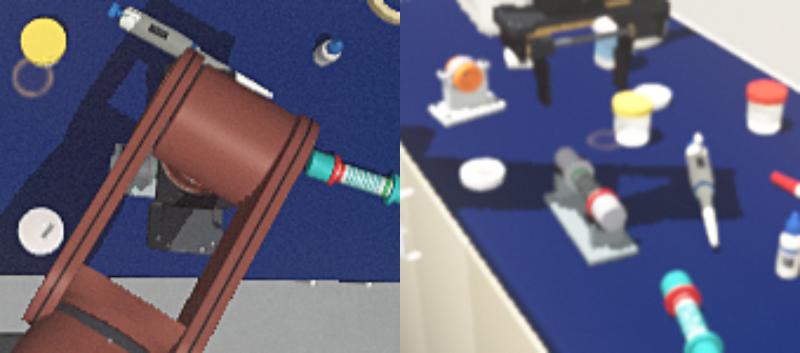

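The arm hides the gauge from the top camera. The scene view shows the open gripper above the gauge (red collar at about (605,210) in the right half) with the bystanders clear, so I descend.

Request:
apply_moves(
  targets=[1,-0.037,0.008,0.14,0,0,0.0056,1,-0.037,0.008,0.28,0,0,0.0056,1,-0.037,0.008,0.4,0,0,0.0056,1,-0.037,0.008,0.48,0,0,0.0056,1,-0.037,0.008,0.48,0,0,0.0056],
)

```text
time_s: 3.8
tcp_pos: [0.4514, -0.1794, 0.0633]
eef_rot: [-2.319, -2.114, 0.002]
wrist_force: [0.1, 0.3, 0.5]
grip_width: 0.0873
grasp_force: 0.0
```

Request:
apply_moves(
  targets=[-1,0,0,0,0,0,0,-1,0,0,0,0,0,0,-1,0,0,0,0,0,0,-1,0,0,0,0,0,0,-1,0,0,0,0,0,0],
)

```text
time_s: 4.42
tcp_pos: [0.4529, -0.1815, 0.0647]
eef_rot: [2.323, 2.115, 0.0]
wrist_force: [-0.1, -0.1, 1.1]
grip_width: 0.0452
grasp_force: 0.0
```

```bash
python3 -c "
from h import *
st()"
```

```text
t 4.42 tcp [ 0.4529 -0.1815  0.0647] psi 1.477 tilt [-1.e-04  2.e-04 -1.e+00] F [-0.1 -0.1  1.1] M [-0.06  0.02 -0.01] w 0.0452 g 0.0 j [-0.54  0.11  2.02  0.    1.01 -0.45]
```

Request:
apply_moves(
  targets=[-1,0,0,0,0,0,0,-1,0,0,0,0,0,0,-1,0,0,0,0,0,0,-1,0,0,0,0,0,0,-1,0,0,0,0,0,0],
)

```text
time_s: 5.05
tcp_pos: [0.453, -0.1814, 0.0645]
eef_rot: [2.323, 2.115, 0.0]
wrist_force: [2.6, -0.1, -1.3]
grip_width: 0.0226
grasp_force: 30.0
```

```bash
python3 -c "
from h import *
st()"
```

```text
t 5.05 tcp [ 0.453  -0.1814  0.0645] psi 1.4771 tilt [-0.e+00  4.e-04 -1.e+00] F [ 2.6 -0.1 -1.3] M [-0.17 -0.33 -0.01] w 0.0226 g 30.0 j [-0.54  0.11  2.02  0.    1.   -0.45]
```

Request:
apply_moves(
  targets=[-1,0,0,-0.05,0,0,0,-1,0,0,-0.1,0,0,0,-1,0,0,-0.2,0,0,0,-1,0,0,-0.3,0,0,0,-1,0,0,-0.35,0,0,0],
)

```text
time_s: 5.68
tcp_pos: [0.4537, -0.1819, 0.1722]
eef_rot: [2.32, 2.113, 0.001]
wrist_force: [-0.8, -0.6, -3.8]
grip_width: 0.0233
grasp_force: 30.0
```

```bash
python3 -c "
from h import *
st(); plan([.4498,.053,.1],1.68)"
```

```text
t 5.67 tcp [ 0.4537 -0.1819  0.1722] psi 1.4772 tilt [-0.0016  0.0031 -1.    ] F [-0.8 -0.6 -3.8] M [-0.1   0.04 -0.01] w 0.0233 g 30.0 j [-0.54 -0.04  1.95 -0.    1.23 -0.45]
shift [ 0.7787 -0.0868  0.2393] turn [ 0.0009  0.0006 -0.0646]
```

Request:
apply_moves(
  targets=[-1,0.18,-0.02,0,0,0,-0.02,-1,0.36,-0.04,0.02,0,0,-0.04,-1,0.54,-0.06,0.08,0,0,-0.0646,-1,0.7,-0.08,0.16,0,0,-0.0646,-1,0.777,-0.087,0.232,0,0,-0.0646],
)

```text
time_s: 6.3
tcp_pos: [0.4477, 0.0554, 0.0992]
eef_rot: [-2.094, -2.341, 0.0]
wrist_force: [0.1, 0.1, -3.8]
grip_width: 0.0235
grasp_force: 30.0
```

Request:
apply_moves(
  targets=[-1,0,0,0,0,0,0,-1,0,0,0,0,0,0,-1,0,0,0,0,0,0,-1,0,0,0,0,0,0,-1,0,0,0,0,0,0],
)

```text
time_s: 6.92
tcp_pos: [0.449, 0.0526, 0.1003]
eef_rot: [2.098, 2.338, 0.001]
wrist_force: [0.7, 0.2, -4.6]
grip_width: 0.0234
grasp_force: 30.0
```

```bash
python3 - <<'E'
from h import *
st(); plan([.4498,.053,.0685],1.68)
p=cap('top','t2.png'); q=cap('scene','s2.png')
pickle.dump((p,q),open('2.pkl','wb'))
cv2.imwrite('pics/v2.png',np.hstack([cv2.resize(p['image'][150:270,130:290,::-1],(400,300)),cv2.resize(q['image'][130:250,160:320,::-1],(400,300))]))
E
```

```text
t 6.92 tcp [0.449  0.0526 0.1003] psi 1.6792 tilt [-2.e-04  7.e-04 -1.e+00] F [ 0.7  0.2 -4.6] M [-0.09  0.01  0.03] w 0.0234 g 30.0 j [-0.06 -0.03  2.09 -0.    1.08 -0.17]
shift [0.001  0.0028 0.1061] turn [ 0.0002  0.0001 -0.0003]
```

View pics/v2.png

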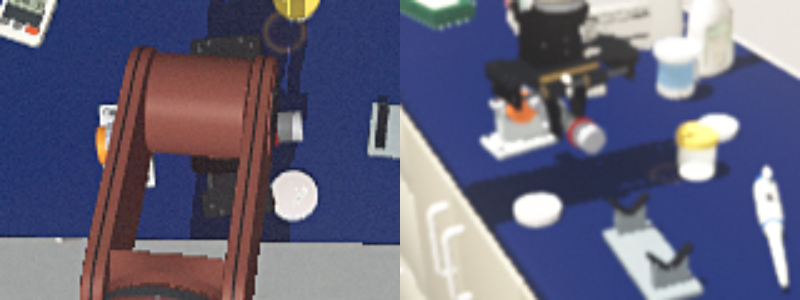

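Top view: arm hides most of it, no-go end shows at (288,125). Scene view: gauge held level just short of the sleeve (orange at (520,105)). Lower to bore height and advance to just short of the mouth.

Request:
apply_moves(
  targets=[-1,0,0.0033,0.03,0,0,0,-1,0,0.0033,0.06,0,0,0,-1,0,0.0033,0.09,0,0,0,-1,0,0.0033,0.106,0,0,0,-1,0,0.0033,0.106,0,0,0],
)

```text
time_s: 7.65
tcp_pos: [0.4492, 0.0533, 0.0675]
eef_rot: [-2.096, -2.339, 0.001]
wrist_force: [0.1, -0.1, -3.4]
grip_width: 0.023
grasp_force: 30.0
```

Request:
apply_moves(
  targets=[-1,0.02,0,0,0,0,0,-1,0.04,0,0,0,0,0,-1,0.06,0,0,0,0,0,-1,0.08,0,0,0,0,0,-1,0.08,0,0,0,0,0],
)

```text
time_s: 8.28
tcp_pos: [0.4469, 0.0776, 0.0682]
eef_rot: [2.096, 2.34, 0.0]
wrist_force: [-0.3, -0.4, -4.8]
grip_width: 0.023
grasp_force: 30.0
```

```bash
python3 - <<'E'
from h import *
st(); plan([.434+.118*.109,.197-.118*.994,.0685],1.68)
q=cap('scene','s3.png'); st()
pickle.dump(q,open('3.pkl','wb'))
cv2.imwrite('pics/v3.png',cv2.resize(q['image'][150:210,180:260,::-1],(800,600),interpolation=cv2.INTER_CUBIC))
E
```

```text
t 8.28 tcp [0.4469 0.0776 0.0682] psi 1.681 tilt [ 0.  0. -1.] F [-0.3 -0.4 -4.8] M [-0.15 -0.01  0.06] w 0.023 g 30.0 j [-0.    0.03  2.11  0.    1.01 -0.11]
shift [ 0.007   0.0005 -0.0011] turn [ 0.     -0.      0.0003]
t 8.32 tcp [0.447  0.0774 0.0682] psi 1.6809 tilt [-1.e-04  0.e+00 -1.e+00] F [-0.1 -0.2 -4.3] M [-0.16  0.04  0.04] w 0.0231 g 30.0 j [-0.    0.03  2.11 -0.    1.01 -0.11]
```

View pics/v3.png

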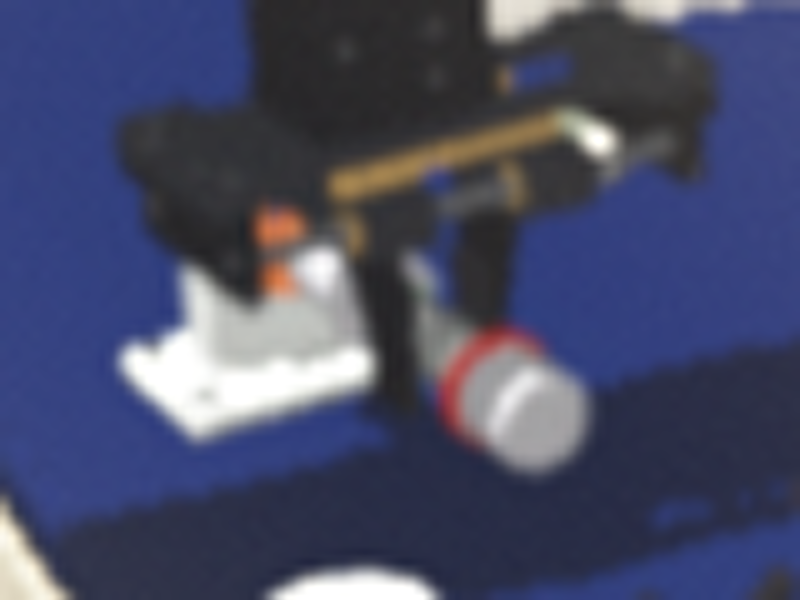

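The scene crop shows the go end hidden behind the fingers, pointing at the orange sleeve (280,240). From here I advance in small steps, checking force.

Request:
apply_moves(
  targets=[-1,0.003,0,0,0,0,0,-1,0.006,0,0,0,0,0,-1,0.01,0,0,0,0,0,-1,0.013,0,0,0,0,0,-1,0.016,0,0,0,0,0],
)

```text
time_s: 8.95
tcp_pos: [0.4465, 0.0819, 0.0681]
eef_rot: [-2.097, -2.339, 0.0]
wrist_force: [1.2, 0.2, -3.5]
grip_width: 0.0231
grasp_force: 30.0
```

Request:
apply_moves(
  targets=[-1,0.002,0,0,0,0,0,-1,0.004,0,0,0,0,0,-1,0.006,0,0,0,0,0,-1,0.008,0,0,0,0,0,-1,0.01,0,0,0,0,0],
)

```text
time_s: 9.57
tcp_pos: [0.4462, 0.0849, 0.0682]
eef_rot: [2.097, 2.339, 0.0]
wrist_force: [-0.5, 0.3, -3.3]
grip_width: 0.0229
grasp_force: 30.0
```

Request:
apply_moves(
  targets=[-1,0.002,0,0,0,0,0,-1,0.004,0,0,0,0,0,-1,0.006,0,0,0,0,0,-1,0.008,0,0,0,0,0,-1,0.01,0,0,0,0,0],
)

```text
time_s: 10.2
tcp_pos: [0.4458, 0.0879, 0.0681]
eef_rot: [-2.097, -2.339, 0.0]
wrist_force: [-0.4, -0.2, -4.2]
grip_width: 0.0232
grasp_force: 30.0
```

```bash
python3 -c "
from h import *
st()"
```

```text
t 10.2 tcp [0.4458 0.0879 0.0681] psi 1.6801 tilt [ 0. -0. -1.] F [-0.4 -0.2 -4.2] M [-0.06  0.01  0.05] w 0.0232 g 30.0 j [ 0.02  0.03  2.1  -0.    1.01 -0.09]
```

Request:
apply_moves(
  targets=[-1,0.002,0,0,0,0,0,-1,0.004,0,0,0,0,0,-1,0.006,0,0,0,0,0,-1,0.008,0,0,0,0,0,-1,0.01,0,0,0,0,0],
)

```text
time_s: 10.82
tcp_pos: [0.4455, 0.0909, 0.0681]
eef_rot: [-2.097, -2.339, 0.0]
wrist_force: [0.7, 0.7, -3.0]
grip_width: 0.0226
grasp_force: 30.0
```

```bash
python3 -c "
from h import *
st()"
```

```text
t 10.82 tcp [0.4455 0.0909 0.0681] psi 1.6801 tilt [ 0. -0. -1.] F [ 0.7  0.7 -3. ] M [-0.04  0.11 -0.02] w 0.0226 g 30.0 j [ 0.03  0.03  2.1   0.    1.01 -0.08]
```

Request:
apply_moves(
  targets=[-1,0.002,0,0,0,0,0,-1,0.004,0,0,0,0,0,-1,0.006,0,0,0,0,0,-1,0.008,0,0,0,0,0,-1,0.01,0,0,0,0,0],
)

```text
time_s: 11.45
tcp_pos: [0.4452, 0.0938, 0.0681]
eef_rot: [2.097, 2.339, -0.0]
wrist_force: [0.2, 0.7, -4.5]
grip_width: 0.0235
grasp_force: 30.0
```

```bash
python3 -c "
from h import *
st()"
```

```text
t 11.45 tcp [0.4452 0.0938 0.0681] psi 1.6801 tilt [-0. -0. -1.] F [ 0.2  0.7 -4.5] M [-0.09  0.11  0.01] w 0.0235 g 30.0 j [ 0.03  0.03  2.1  -0.    1.01 -0.08]
```

Request:
apply_moves(
  targets=[-1,0.003,0,0,0,0,0,-1,0.006,0,0,0,0,0,-1,0.009,0,0,0,0,0,-1,0.012,0,0,0,0,0,-1,0.015,0,0,0,0,0],
)

```text
time_s: 12.08
tcp_pos: [0.4447, 0.0983, 0.0681]
eef_rot: [-2.097, -2.339, 0.0]
wrist_force: [0.5, 0.2, -3.9]
grip_width: 0.0231
grasp_force: 30.0
```

```bash
python3 -c "
from h import *
st()"
```

```text
t 12.07 tcp [0.4447 0.0983 0.0681] psi 1.6801 tilt [ 0. -0. -1.] F [ 0.5  0.2 -3.9] M [-0.06  0.09 -0.05] w 0.0231 g 30.0 j [ 0.04  0.03  2.1   0.    1.01 -0.07]
```

The tip is past the latest possible mouth position with no lateral force, so it has entered.

Request:
apply_moves(
  targets=[-1,0.01,0,0,0,0,0,-1,0.02,0,0,0,0,0,-1,0.03,0,0,0,0,0,-1,0.035,0,0,0,0,0,-1,0.04,0,0,0,0,0],
)

```text
time_s: 12.7
tcp_pos: [0.4434, 0.1103, 0.0681]
eef_rot: [2.097, 2.34, -0.0]
wrist_force: [-0.3, -0.8, -4.5]
grip_width: 0.0233
grasp_force: 30.0
```

```bash
python3 -c "
from h import *
st()"
```

```text
t 12.7 tcp [0.4434 0.1103 0.0681] psi 1.6802 tilt [-0. -0. -1.] F [-0.3 -0.8 -4.5] M [-0.07  0.11 -0.03] w 0.0233 g 30.0 j [ 0.07  0.04  2.1  -0.    1.01 -0.04]
```

Request:
apply_moves(
  targets=[-1,0.01,0,0,0,0,0,-1,0.02,0,0,0,0,0,-1,0.03,0,0,0,0,0,-1,0.035,0,0,0,0,0,-1,0.04,0,0,0,0,0],
)

```text
time_s: 13.32
tcp_pos: [0.4421, 0.1222, 0.0681]
eef_rot: [-2.097, -2.34, 0.0]
wrist_force: [-0.7, -0.5, -3.8]
grip_width: 0.0233
grasp_force: 30.0
```

Request:
apply_moves(
  targets=[-1,0.002,0,0,0,0,0,-1,0.004,0,0,0,0,0,-1,0.006,0,0,0,0,0,-1,0.008,0,0,0,0,0,-1,0.01,0,0,0,0,0],
)

```text
time_s: 13.95
tcp_pos: [0.4418, 0.1251, 0.0682]
eef_rot: [2.097, 2.339, 0.0]
wrist_force: [0.1, 0.0, -5.2]
grip_width: 0.023
grasp_force: 30.0
```

```bash
python3 -c "
from h import *
st()"
```

```text
t 13.95 tcp [0.4418 0.1251 0.0682] psi 1.68 tilt [ 0.  0. -1.] F [ 0.1  0.  -5.2] M [-0.09  0.01  0.  ] w 0.023 g 30.0 j [ 0.1   0.04  2.09  0.    1.01 -0.01]
```

Request:
apply_moves(
  targets=[-1,0.002,0,0,0,0,0,-1,0.004,0,0,0,0,0,-1,0.006,0,0,0,0,0,-1,0.008,0,0,0,0,0,-1,0.01,0,0,0,0,0],
)

```text
time_s: 14.58
tcp_pos: [0.4414, 0.1281, 0.0681]
eef_rot: [-2.097, -2.339, 0.0]
wrist_force: [-0.0, -0.4, -4.0]
grip_width: 0.0231
grasp_force: 30.0
```

```bash
python3 -c "
from h import *
st()"
```

```text
t 14.57 tcp [0.4414 0.1281 0.0681] psi 1.6801 tilt [ 0. -0. -1.] F [-0.  -0.4 -4. ] M [-0.12  0.02  0.01] w 0.0231 g 30.0 j [0.11 0.04 2.09 0.   1.01 0.  ]
```

Request:
apply_moves(
  targets=[-1,0.002,0,0,0,0,0,-1,0.004,0,0,0,0,0,-1,0.006,0,0,0,0,0,-1,0.007,0,0,0,0,0,-1,0.008,0,0,0,0,0],
)

```text
time_s: 15.2
tcp_pos: [0.4412, 0.1305, 0.0681]
eef_rot: [2.097, 2.339, 0.0]
wrist_force: [-1.3, 0.2, -4.3]
grip_width: 0.0227
grasp_force: 30.0
```

```bash
python3 -c "
from h import *
st()"
```

```text
t 15.2 tcp [0.4412 0.1305 0.0681] psi 1.6801 tilt [-0.  0. -1.] F [-1.3  0.2 -4.3] M [-0.06  0.07  0.05] w 0.0227 g 30.0 j [ 0.12  0.04  2.09 -0.    1.01  0.01]
```

Request:
apply_moves(
  targets=[-1,0.002,0,0,0,0,0,-1,0.004,0,0,0,0,0,-1,0.006,0,0,0,0,0,-1,0.007,0,0,0,0,0,-1,0.008,0,0,0,0,0],
)

```text
time_s: 15.82
tcp_pos: [0.4409, 0.1329, 0.0681]
eef_rot: [-2.097, -2.339, 0.0]
wrist_force: [-0.6, -0.8, -3.9]
grip_width: 0.0229
grasp_force: 30.0
```

```bash
python3 -c "
from h import *
st()"
```

```text
t 15.82 tcp [0.4409 0.1329 0.0681] psi 1.6801 tilt [ 0. -0. -1.] F [-0.6 -0.8 -3.9] M [-0.11  0.1   0.05] w 0.0229 g 30.0 j [0.12 0.04 2.09 0.   1.01 0.01]
```

Request:
apply_moves(
  targets=[-1,0.002,0,0,0,0,0,-1,0.003,0,0,0,0,0,-1,0.005,0,0,0,0,0,-1,0.006,0,0,0,0,0,-1,0.007,0,0,0,0,0],
)

```text
time_s: 16.45
tcp_pos: [0.4407, 0.135, 0.0681]
eef_rot: [-2.097, -2.34, 0.0]
wrist_force: [0.7, -0.2, -3.3]
grip_width: 0.0233
grasp_force: 30.0
```

```bash
python3 -c "
from h import *
st()"
```

```text
t 16.45 tcp [0.4407 0.135  0.0681] psi 1.6802 tilt [ 0.e+00 -1.e-04 -1.e+00] F [ 0.7 -0.2 -3.3] M [-0.02  0.03  0.01] w 0.0233 g 30.0 j [0.13 0.05 2.09 0.   1.01 0.02]
```

Request:
apply_moves(
  targets=[-1,0.002,0,0,0,0,0,-1,0.003,0,0,0,0,0,-1,0.005,0,0,0,0,0,-1,0.006,0,0,0,0,0,-1,0.007,0,0,0,0,0],
)

```text
time_s: 17.08
tcp_pos: [0.4405, 0.137, 0.0681]
eef_rot: [2.097, 2.339, -0.0]
wrist_force: [-0.7, 0.1, -3.9]
grip_width: 0.023
grasp_force: 30.0
```

```bash
python3 -c "
from h import *
st()"
```

```text
t 17.07 tcp [0.4405 0.137  0.0681] psi 1.6801 tilt [-0. -0. -1.] F [-0.7  0.1 -3.9] M [-0.11  0.02 -0.03] w 0.023 g 30.0 j [ 0.13  0.05  2.09 -0.    1.01  0.02]
```

Request:
apply_moves(
  targets=[-1,0.002,0,0,0,0,0,-1,0.003,0,0,0,0,0,-1,0.005,0,0,0,0,0,-1,0.006,0,0,0,0,0,-1,0.007,0,0,0,0,0],
)

```text
time_s: 17.7
tcp_pos: [0.4402, 0.1391, 0.0681]
eef_rot: [2.097, 2.339, -0.0]
wrist_force: [-0.4, -0.8, -4.2]
grip_width: 0.0233
grasp_force: 30.0
```

Request:
apply_moves(
  targets=[-1,0.002,0,0,0,0,0,-1,0.003,0,0,0,0,0,-1,0.005,0,0,0,0,0,-1,0.006,0,0,0,0,0,-1,0.007,0,0,0,0,0],
)

```text
time_s: 18.32
tcp_pos: [0.4402, 0.1395, 0.0681]
eef_rot: [2.095, 2.338, -0.004]
wrist_force: [0.7, -11.9, -2.9]
grip_width: 0.023
grasp_force: 30.0
```

Contact at 12 N, within the 5 to 15 N band. Hold, then ease off.

Request:
apply_moves(
  targets=[-1,0,0,0,0,0,0,-1,0,0,0,0,0,0,-1,0,0,0,0,0,0,-1,-0.003,0,0,0,0,0,-1,-0.006,0,0,0,0,0],
)

```text
time_s: 18.95
tcp_pos: [0.4402, 0.1393, 0.0681]
eef_rot: [-2.097, -2.339, -0.0]
wrist_force: [-0.2, 0.1, -3.2]
grip_width: 0.0235
grasp_force: 30.0
```

```bash
python3 -c "
from h import *
st()"
```

```text
t 18.95 tcp [0.4402 0.1393 0.0681] psi 1.6797 tilt [ 2.e-04 -1.e-04 -1.e+00] F [-0.2  0.1 -3.2] M [-0.22 -0.01 -0.05] w 0.0235 g 30.0 j [0.14 0.05 2.09 0.   1.01 0.03]
```

Request:
apply_moves(
  targets=[-1,-0.04,0,0,0,0,0,-1,-0.09,0,0,0,0,0,-1,-0.15,0,0,0,0,0,-1,-0.21,0,0,0,0,0,-1,-0.25,0,0,0,0,0],
)

```text
time_s: 19.58
tcp_pos: [0.4485, 0.0635, 0.0682]
eef_rot: [2.098, 2.338, 0.0]
wrist_force: [0.1, 0.0, -4.4]
grip_width: 0.0233
grasp_force: 30.0
```

Request:
apply_moves(
  targets=[-1,0,0,0,0,0,0,-1,0,0,-0.07,0,0,0,-1,0,0,-0.14,0,0,0,-1,0,0,-0.21,0,0,0,-1,0,0,-0.27,0,0,0],
)

```text
time_s: 20.2
tcp_pos: [0.4484, 0.0654, 0.1499]
eef_rot: [-2.096, -2.34, -0.001]
wrist_force: [-0.1, 0.8, -4.5]
grip_width: 0.0232
grasp_force: 30.0
```

```bash
python3 -c "
from h import *
st(); plan([.4236-.109*.03,.2905+.994*.03,.1491],1.68)"
```

```text
t 20.2 tcp [0.4484 0.0654 0.1499] psi 1.6805 tilt [ 4.e-04  4.e-04 -1.e+00] F [-0.1  0.8 -4.5] M [-0.06  0.02 -0.  ] w 0.0232 g 30.0 j [-0.03 -0.1   2.06  0.    1.19 -0.14]
shift [8.549e-01 2.000e-04 3.100e-03] turn [ 0.0001 -0.0001  0.0002]
```

Request:
apply_moves(
  targets=[-1,0.17,0,0,0,0,0,-1,0.34,0,0,0,0,0,-1,0.51,0,0,0,0,0,-1,0.68,0,0,0,0,0,-1,0.855,0,0,0,0,0],
)

```text
time_s: 20.82
tcp_pos: [0.4196, 0.3219, 0.1491]
eef_rot: [-2.096, -2.34, -0.0]
wrist_force: [-0.1, -0.2, -3.1]
grip_width: 0.0231
grasp_force: 30.0
```

Request:
apply_moves(
  targets=[-1,0,0,0,0,0,0,-1,0,0,0.06,0,0,0,-1,0,0,0.12,0,0,0,-1,0,0,0.19,0,0,0,-1,0,0,0.23,0,0,0],
)

```text
time_s: 21.45
tcp_pos: [0.4193, 0.318, 0.0775]
eef_rot: [-2.098, -2.337, 0.006]
wrist_force: [-0.2, 0.9, -3.8]
grip_width: 0.0234
grasp_force: 30.0
```

Request:
apply_moves(
  targets=[-1,0,0,0,0,0,0,-1,0,0,0,0,0,0,-1,0,0,0,0,0,0,-1,0,0,0,0,0,0,-1,0,0,0,0,0,0],
)

```text
time_s: 22.08
tcp_pos: [0.4206, 0.32, 0.0805]
eef_rot: [2.096, 2.339, 0.001]
wrist_force: [0.1, -0.1, -4.0]
grip_width: 0.0233
grasp_force: 30.0
```

```bash
python3 -c "
from h import *
st(); plan([.4236-.109*.005,.2905+.994*.005,.0681],1.68)
p=cap('top','t5.png')
C=cloud(p); s=C[(abs(C[...,1]-.3)<.1)&(abs(C[...,0]-.42)<.06)&(C[...,2]>.07)&(C[...,2]<.1)]; print(len(s))
cv2.imwrite('pics/v5.png',cv2.resize(p['image'][140:260,110:270,::-1],(800,600),interpolation=cv2.INTER_CUBIC))"
```

```text
t 22.07 tcp [0.4206 0.32   0.0805] psi 1.6802 tilt [ 3.e-04  6.e-04 -1.e+00] F [ 0.1 -0.1 -4. ] M [-0.12  0.02  0.04] w 0.0233 g 30.0 j [0.5  0.18 1.91 0.   1.05 0.39]
shift [-0.0822 -0.0008  0.0414] turn [ 0.0002 -0.0001  0.0001]
349
```

View pics/v5.png

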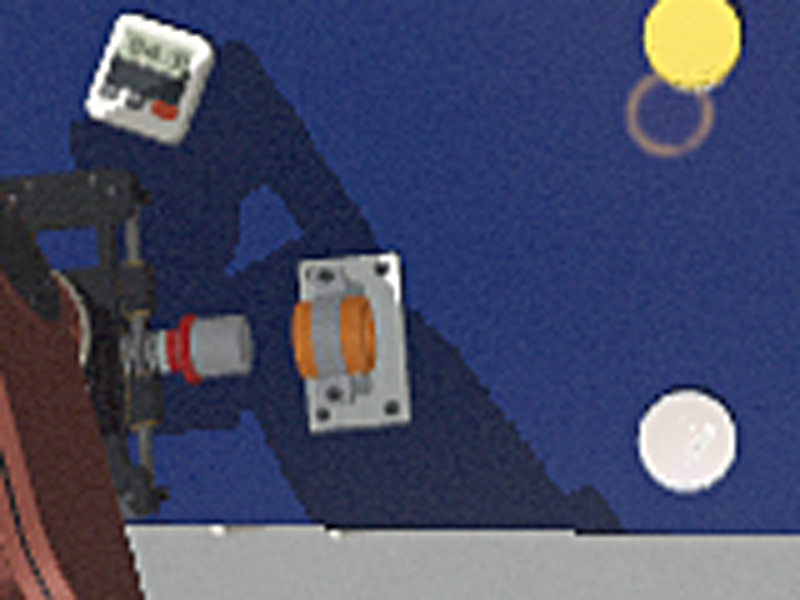

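The top view shows the red collar and no-go end at (220,345), in line with the sleeve (335,337). The cup and dish are where they were. Lower it and approach.

Request:
apply_moves(
  targets=[-1,0,0,0.02,0,0,0,-1,0,0,0.0414,0,0,0,-1,-0.03,0,0.0414,0,0,0,-1,-0.06,0,0.0414,0,0,0,-1,-0.082,0,0.0414,0,0,0],
)

```text
time_s: 22.75
tcp_pos: [0.4233, 0.2946, 0.0678]
eef_rot: [2.097, 2.339, 0.0]
wrist_force: [0.4, 0.3, -3.6]
grip_width: 0.0232
grasp_force: 30.0
```

Request:
apply_moves(
  targets=[-1,0,0,0,0,0,0,-1,-0.002,0,0,0,0,0,-1,-0.004,0,0,0,0,0,-1,-0.006,0,0,0,0,0,-1,-0.006,0,0,0,0,0],
)

```text
time_s: 23.38
tcp_pos: [0.4232, 0.2937, 0.0677]
eef_rot: [-2.097, -2.34, 0.0]
wrist_force: [-0.7, 0.3, -3.8]
grip_width: 0.0231
grasp_force: 30.0
```

```bash
python3 -c "
from h import *
st(); plan([.4236,.2905,.0681],1.68)"
```

```text
t 23.38 tcp [0.4232 0.2937 0.0677] psi 1.6803 tilt [-0.e+00 -1.e-04 -1.e+00] F [-0.7  0.3 -3.8] M [-0.08 -0.04  0.01] w 0.0231 g 30.0 j [ 0.45  0.17  1.95 -0.    1.02  0.34]
shift [-0.0106  0.     -0.0013] turn [-0.      0.      0.0001]
```

Contact is expected about 3 mm on.

Request:
apply_moves(
  targets=[-1,-0.002,0,0,0,0,0,-1,-0.004,0,0,0,0,0,-1,-0.006,0,0,0,0,0,-1,-0.008,0,0,0,0,0,-1,-0.009,0,0,0,0,0],
)

```text
time_s: 24.0
tcp_pos: [0.4236, 0.2908, 0.0677]
eef_rot: [-2.097, -2.339, 0.0]
wrist_force: [1.0, -0.1, -3.2]
grip_width: 0.0232
grasp_force: 30.0
```

Request:
apply_moves(
  targets=[-1,-0.001,0,0,0,0,0,-1,-0.002,0,0,0,0,0,-1,-0.003,0,0,0,0,0,-1,-0.004,0,0,0,0,0,-1,-0.005,0,0,0,0,0],
)

```text
time_s: 24.62
tcp_pos: [0.4237, 0.2903, 0.0679]
eef_rot: [-2.096, -2.338, -0.002]
wrist_force: [-1.1, 6.6, -3.5]
grip_width: 0.0232
grasp_force: 30.0
```

Request:
apply_moves(
  targets=[-1,-0.001,0,0,0,0,0,-1,-0.001,0,0,0,0,0,-1,-0.001,0,0,0,0,0,-1,-0.001,0,0,0,0,0,-1,-0.001,0,0,0,0,0],
)

```text
time_s: 25.25
tcp_pos: [0.4237, 0.2903, 0.0679]
eef_rot: [-2.096, -2.338, -0.003]
wrist_force: [-1.4, 6.4, -3.6]
grip_width: 0.0232
grasp_force: 30.0
```

Request:
apply_moves(
  targets=[-1,0,0,0,0,0,0,-1,0.004,0,0,0,0,0,-1,0.03,0,0,0,0,0,-1,0.06,0,0,0,0,0,-1,0.1,0,0,0,0,0],
)

```text
time_s: 25.88
tcp_pos: [0.4205, 0.3195, 0.0677]
eef_rot: [2.097, 2.339, -0.0]
wrist_force: [0.6, -0.1, -3.5]
grip_width: 0.0232
grasp_force: 30.0
```

Request:
apply_moves(
  targets=[-1,0,0,0,0,0,0,-1,0,0,-0.08,0,0,0,-1,0,0,-0.16,0,0,0,-1,0,0,-0.24,0,0,0,-1,0,0,-0.32,0,0,0],
)

```text
time_s: 26.5
tcp_pos: [0.4203, 0.3187, 0.1643]
eef_rot: [2.096, 2.34, -0.001]
wrist_force: [0.6, 0.3, -4.6]
grip_width: 0.0232
grasp_force: 30.0
```

```bash
python3 -c "
from h import *
st(); plan([.453,-.1814,.163],1.4771)"
```

```text
t 26.5 tcp [0.4203 0.3187 0.1643] psi 1.6803 tilt [-5.e-04 -3.e-04 -1.e+00] F [ 0.6  0.3 -4.6] M [-0.11  0.07 -0.02] w 0.0232 g 30.0 j [ 0.5   0.06  1.86 -0.    1.22  0.39]
shift [-1.669  -0.074   0.0053] turn [-0.0001  0.0002  0.0647]
```

Both checks are done. Return to the cradle.

Request:
apply_moves(
  targets=[-1,-0.18,-0.007,0,0,0,0,-1,-0.36,-0.014,0,0,0,0,-1,-0.54,-0.022,0,0,0,0,-1,-0.72,-0.03,0,0,0,0.02,-1,-0.88,-0.038,0,0,0,0.03],
)

```text
time_s: 27.12
tcp_pos: [0.4378, 0.0534, 0.1638]
eef_rot: [2.206, 2.236, 0.0]
wrist_force: [1.3, 0.2, -3.4]
grip_width: 0.0233
grasp_force: 30.0
```

```bash
python3 -c "
from h import *
st(); plan([.453,-.1814,.163],1.4771)"
```

```text
t 27.12 tcp [0.4378 0.0534 0.1638] psi 1.5843 tilt [-5.e-04  5.e-04 -1.e+00] F [ 1.3  0.2 -3.4] M [-0.08  0.   -0.  ] w 0.0233 g 30.0 j [-0.06 -0.15  2.07 -0.    1.22 -0.07]
shift [-0.7832  0.0402  0.0032] turn [0.0002 0.0001 0.0341]
```

Request:
apply_moves(
  targets=[-1,-0.18,0.01,0,0,0,0.01,-1,-0.36,0.02,0,0,0,0.02,-1,-0.54,0.03,0,0,0,0.034,-1,-0.7,0.04,0,0,0,0.034,-1,-0.77,0.04,0,0,0,0.034],
)

```text
time_s: 27.75
tcp_pos: [0.4533, -0.1783, 0.1639]
eef_rot: [2.323, 2.114, -0.001]
wrist_force: [-0.5, 0.1, -4.0]
grip_width: 0.0232
grasp_force: 30.0
```

Request:
apply_moves(
  targets=[-1,0,0,0,0,0,0,-1,0,0,0,0,0,0,-1,0,0,0,0,0,0,-1,0,0,0,0,0,0,-1,0,0,0,0,0,0],
)

```text
time_s: 28.38
tcp_pos: [0.4536, -0.175, 0.1638]
eef_rot: [2.32, 2.118, 0.0]
wrist_force: [0.8, -0.1, -3.1]
grip_width: 0.0229
grasp_force: 30.0
```

```bash
python3 -c "
from h import *
st(); plan([.453,-.1814,.072],1.4771)"
```

```text
t 28.38 tcp [ 0.4536 -0.175   0.1638] psi 1.4799 tilt [-0.e+00  2.e-04 -1.e+00] F [ 0.8 -0.1 -3.1] M [-0.1   0.11 -0.06] w 0.0229 g 30.0 j [-0.53 -0.04  1.97  0.    1.21 -0.44]
shift [-0.0213  0.      0.306 ] turn [0.0001 0.     0.0009]
```

Request:
apply_moves(
  targets=[-1,-0.0213,0,0.08,0,0,0.001,-1,-0.0213,0,0.16,0,0,0.001,-1,-0.0213,0,0.24,0,0,0.001,-1,-0.0213,0,0.3,0,0,0.001,-1,-0.0213,0,0.3,0,0,0.001],
)

```text
time_s: 29.0
tcp_pos: [0.4516, -0.181, 0.0723]
eef_rot: [-2.321, -2.112, 0.002]
wrist_force: [0.5, 0.5, -3.8]
grip_width: 0.0231
grasp_force: 30.0
```

Request:
apply_moves(
  targets=[-1,0,0,0.006,0,0,0,-1,0,0,0.012,0,0,0,-1,0,0,0.018,0,0,0,-1,0,0,0.022,0,0,0,-1,0,0,0.024,0,0,0],
)

```text
time_s: 29.62
tcp_pos: [0.4529, -0.1819, 0.0665]
eef_rot: [2.324, 2.113, 0.0]
wrist_force: [-0.9, 0.4, -4.4]
grip_width: 0.0231
grasp_force: 30.0
```

```bash
python3 -c "
from h import *
st(); plan([.453,-.1814,.0645],1.4771)"
```

```text
t 29.62 tcp [ 0.4529 -0.1819  0.0665] psi 1.4759 tilt [-0.  0. -1.] F [-0.9  0.4 -4.4] M [-0.12  0.07  0.01] w 0.0231 g 30.0 j [-0.54  0.11  2.02 -0.    1.01 -0.45]
shift [0.0017 0.0003 0.0068] turn [ 0.      0.     -0.0004]
```

Down the last 2 mm, then open.

Request:
apply_moves(
  targets=[-1,0,0,0.002,0,0,0,-1,0,0,0.004,0,0,0,-1,0,0,0.006,0,0,0,-1,0,0,0.007,0,0,0,-1,0,0,0.007,0,0,0],
)

```text
time_s: 30.25
tcp_pos: [0.453, -0.182, 0.0646]
eef_rot: [2.324, 2.113, 0.0]
wrist_force: [-0.3, -0.9, -2.0]
grip_width: 0.0232
grasp_force: 30.0
```

Request:
apply_moves(
  targets=[0.4,0,0,0,0,0,0,0.4,0,0,0,0,0,0,0.4,0,0,0,0,0,0,0.4,0,0,0,0,0,0,0.4,0,0,0,0,0,0],
)

```text
time_s: 30.88
tcp_pos: [0.4529, -0.1819, 0.0645]
eef_rot: [2.324, 2.113, 0.0]
wrist_force: [0.4, -0.3, -0.5]
grip_width: 0.0595
grasp_force: 0.0
```

```bash
python3 -c "
from h import *
st()"
```

```text
t 30.88 tcp [ 0.4529 -0.1819  0.0645] psi 1.4759 tilt [-0.e+00  1.e-04 -1.e+00] F [ 0.4 -0.3 -0.5] M [-0.11  0.09  0.02] w 0.0595 g 0.0 j [-0.54  0.12  2.02  0.    1.   -0.45]
```

Request:
apply_moves(
  targets=[0.4,0,0,-0.1,0,0,0,0.4,0,0,-0.2,0,0,0,0.4,0,0,-0.35,0,0,0,0.4,0,0,-0.5,0,0,0,0.4,0,0,-0.6,0,0,0],
)

```text
time_s: 31.5
tcp_pos: [0.4534, -0.1822, 0.247]
eef_rot: [2.322, 2.112, 0.001]
wrist_force: [-0.1, 0.3, -0.6]
grip_width: 0.0609
grasp_force: 0.0
```

Request:
apply_moves(
  targets=[0.4,0.18,0,0,0,0,0,0.4,0.36,0,0,0,0,0,0.4,0.54,0,0,0,0,0,0.4,0.72,0,0,0,0,0,0.4,0.9,0,0,0,0,0],
)

```text
time_s: 32.12
tcp_pos: [0.4784, 0.0886, 0.2446]
eef_rot: [2.324, 2.113, 0.001]
wrist_force: [0.7, -0.5, -0.0]
grip_width: 0.0609
grasp_force: 0.0
```

```bash
python3 - <<'E'
from h import *
st()
p=cap('top','t9.png'); C=cloud(p)
g=C[(abs(C[...,0]-.452)<.06)&(abs(C[...,1]+.18)<.1)&(C[...,2]>.05)&(C[...,2]<.09)]
print(len(g),fit(g,[.452,-.18,.058],1.5,grad),fit(g,[.452,-.18,.058],1.5,grad,free_z=1),g.min(0),g.max(0))
cv2.imwrite('pics/v9.png',cv2.resize(p['image'][130:280,190:390,::-1],(800,600),interpolation=cv2.INTER_CUBIC))
E
```

```text
t 32.12 tcp [0.4784 0.0886 0.2446] psi 1.4758 tilt [ 0.e+00  7.e-04 -1.e+00] F [ 0.7 -0.5 -0. ] M [-0.08 -0.01  0.01] w 0.0609 g 0.0 j [ 0.02 -0.11  1.88 -0.    1.37  0.12]
590 (array([ 0.45298862, -0.18606523,  1.47823202,  0.058     ]), np.float64(0.0018633396551189568)) (array([ 0.4547435 , -0.1741334 ,  1.47067615,  0.06006003]), np.float64(0.0019214518404962909)) [ 0.42109787 -0.25317229  0.05133749] [ 0.48374435 -0.0956342   0.08285076]
```

View pics/v9.png

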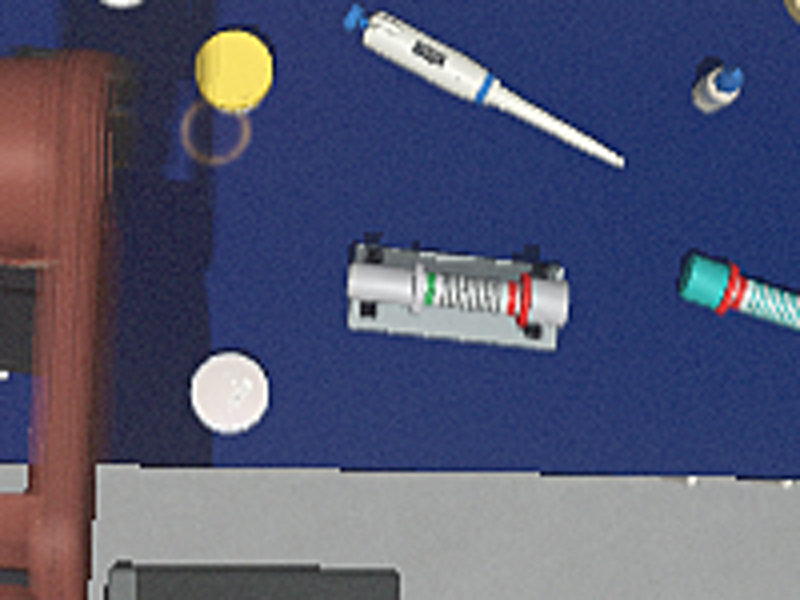

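The gauge lies in both notches at (460,290), green/go end to the left as at the start, and the cup, dish and bottle have not moved. I'll let the arm settle and hand the job in.

Request:
apply_moves(
  targets=[0.4,0,0,0,0,0,0,0.4,0,0,0,0,0,0,0.4,0,0,0,0,0,0,0.4,0,0,0,0,0,0,0.4,0,0,0,0,0,0],
)

```text
time_s: 32.8
tcp_pos: [0.4785, 0.0863, 0.2444]
eef_rot: [2.326, 2.112, 0.0]
wrist_force: [0.5, -1.2, 0.0]
grip_width: 0.0609
grasp_force: 0.0
```

```bash
python3 -c "
from rig import job
print(job.job_done())"
```

```text
the job is handed in; nothing more can be done
None
```

The go end went fully in (about 12 N at the shoulder), the no-go end did not enter (about 6.5 N held for over half a second), and the gauge is back in its cradle the same way round with the cup, dish and bottle unmoved; I handed the job in at about 33 s, and no verdict came back.

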